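# Hang the catch basket and hold the rivet gate half open

### The arm

A 6-joint arm with a two-finger parallel gripper is mounted at the origin on the work surface; the furniture and walls round the work are solid. World frame = base frame: x ahead of the robot, y to its left, z up, the work surface at z = 0. Lengths are in m, angles in rad, forces in N, time in s.
With the tool pointing down it reaches from about 0.375 to 0.975 m from the base axis. Payload 3.8 kg.
Tool frame: the origin (TCP) lies on the mounting face of the last link; the fingertips stand 173 mm ahead of it and the grasp point (between the pads) lies 155 mm ahead of it; z points along the fingers, y is the line along which they close (so a half turn about z gives the same grasp; the last joint's range is limited). The gripper opens to 85 mm and grips with 20 to 120 N. Pads are 22 mm wide; open, the fingers measure 114 mm over their backs; the gripper's body (76 mm by 85 mm) begins 54 mm behind the grasp point. The pads swing forward as they close: fully open they stand 13 mm farther back than shut.
Start: joints at [-1.345, 0.264, 1.604, -0, 1.274, -0.037], TCP at [0.175, -0.652, 0.405] pointing down, gripper open.
Joint ranges: [-2.63, 2.63], [-0.94, 2.18], [0.31, 2.57], [-1.31, 4.45], [0, 2.66], [-2.55, 2.55]. Speed limits (rad/s): [2.57, 2.57, 3.14, 3.14, 3.14, 3.14].

### API

Orientations are given as a rotation vector (axis times angle).
In Python, from workcell import bot gives the robot as it stands.
- The arm moves only by the tool drive_tool, never from a script. Its argument "increments" is a list of rows, each an object with "delta_pos": the shift along the tool's x, y, z in mm, a list of three; "turn": the turn about the tool's z in rad; "jaw": the opening, from -1 (shut) to 1 (fully open). A call has 1 to 8 rows; each row shifts and turns the commanded pose from where the row before left it, along the tool's axes as they then stand; what a row does not reach is not made up. A row lasts 1/12 s, in which the tool goes at most 41.7 mm and 7.16 degrees, less where a joint would pass 70% of its speed; a pose out of reach is approached as far as the arm can. A call is refused whole if a number of a shift passes 41.7 or a number of a turn 0.125, either way. A call with a gripper value outside its range is refused whole. The fingers move at their own pace and stop on an object; "grip_force" is the grip in N (left out, the last holds). Time passes only in rows, so rows that do not move let the fingers close. It gives the time, the measured TCP pose, the force, the opening and the grip force at its end, in the units of the state.
- bot.read_state(): the state, without advancing time (a new reading comes with each control period).
- bot.read_camera(name): name is "scene" or "top" or "wrist"; returns a dict with "pixels" (480x640x3 uint8, red, green, blue), "fovy" (degrees; the focal length in pixels is half the picture's height over the tangent of half this angle, whatever the lens; pixels are square), "cx", "cy" (the principal point, pixels), "camera_from_world" (4x4, takes a point from world to camera coordinates); the wrist camera has in their place "hand_eye" (4x4, takes a point from camera to tool coordinates, whose origin is the TCP and whose axes are the flange's). Camera axes: x right, y down, z forward; pixel columns grow to the right and rows downward; lengths in m; the calibration is good to about 2 mm. The wrist camera is an equidistant fisheye: a pixel r from the principal point sees the ray r / f radians off the axis. A picture is of the moment at which its call begins: read the wrist's pose just before it. There is no depth.
- bot.finish_job(): hands the job in; it is judged then, once.
The state is a dict: "time": time; "q": joint angles; "joint_vel": joint speeds; "joint_torque": joint torques, N m; "tool_pos": TCP position; "tcp_rot": TCP orientation; "wrist_force": force on the tool from outside, world axes, zero at the start; "torque": the same for the moment, N m; "width": opening from 0.0 (shut) to 1.0 (fully open); "grip_force": force on a finger pad.
Only numpy, scipy, OpenCV 4.12 (cv2) and the standard library are available. Lean on these libraries where they do the work, as an engineer would, in place of code of your own. Each camera call takes 0.05 s, during which the arm holds its last target. There are 200 camera calls.

### The job

Hang the small metal catch basket by its handle bar on the hook of the rivet dispenser, keeping the dispenser's sprung gate shut until the basket hangs by itself. Then draw the gate half open by its upright wooden post (post level with the middle, longest mark on the scale), never opening it past three quarters, and finish while still holding it steadily there: the program ends holding the gate, as the spring would shut it if let go. Leave the other things on the table where they are.

Things in the scene. Friction and masses are not known exactly. Their poses are not given: they have to be found in the camera images.
- dispenser: fixed grey rivet dispenser: open hopper on a column, chute and flat hook arm at its front, sprung gate across the throat. Origin under the column on the table; -x is its front, -y the side of the gate's post, z up. Place and yaw vary. In its frame (mm): hopper x -30..55, y -50..50, top 265; chute end x -122, underside 112 high; hook seat (-135, 0, 185); post, gate shut (-36, -125, 176)
- hook_arm: flat steel hook, 24 mm wide (y), dispenser's axes. Origin: middle of the basket's bar when seated, 185 mm above the table. Level arm from the hopper, top 1 mm above the origin; seat 22 mm long (x), 4 mm below it; upturned front lip (x -14 mm) rises 15 mm above it. Bring the bar in from front or above, 20 to 30 mm high (the chute leaves no more if from the front), then lower it
- basket_bar (a point): middle of the basket's round handle bar: 8 mm diameter, 100 mm long along the point's y, 145 mm above the basket's bottom. The basket is a loose open aluminium pan, 90 (x) x 100 (y) x 40 mm high, about 0.2 kg, with two rigid flat straps at y +-51 mm up to the bar; the handle does not swing. z is up. It stands on the table; symmetric, either way round will do
- basket_grip (a point): centre of the upright flat wooden grip on top of the basket's bar, 32 mm above the bar's middle (177 mm above the basket's bottom): 12 (x) x 26 (y) x 56 mm high, top 28 mm above this point. Same axes as basket_bar. Lift the basket here, from above
- gate (a joint): opening of the sprung gate in m: 0 shut (against its stop, where it starts and where the spring returns it), 0.030 half, 0.060 fully open. It slides along the dispenser's -y axis. The closing spring pulls with 3.6 N when shut, 7.2 N at half, 10.8 N fully open
- gate_post (a point): centre of the gate's upright wooden post, 14 (x) x 16 (y) x 64 mm high, top 28 mm above this point; it moves with the gate along the dispenser's -y and has the dispenser's axes. Its sides and the space above are free; 45 mm below this point lies the fixed scale bar with a short (shut), long (half) and short (full) mark, 30 mm apart
- glue_bottle: bystander, leave in place: white glue bottle with red nozzle, 36 wide, 114 high mm; origin at its underside
- thread_brown: bystander, leave in place: spool of brown thread, 59x54x48 mm; origin at its underside
- beeswax: bystander, leave in place: grooved lump of beeswax, 34x52x19 mm; origin at its underside
- rivet_tin: bystander, leave in place: flat tin with dark green lid, 67x97x25 mm; origin at its underside
- masking_tape: bystander, leave in place: roll of masking tape lying flat, 96 across, 25 high mm; origin at its underside
- paint_jar: bystander, leave in place: white jar with orange label, 53 across, 78 high mm; origin at its underside
- thread_green: bystander, leave in place: tall cone of green thread, 65x51x111 mm; origin at its underside

How it is judged:
On the way:
1. the basket hangs by its bar in the hook, let go, with the gate still shut (x of basket_bar in the frame of hook_arm between -0.012 and 0.012 m and y of basket_bar in the frame of hook_arm between -0.02 and 0.02 m and z of basket_bar in the frame of hook_arm between -0.006 and 0.006 m and contact force between basket and hook_arm above 1 N and contact force between basket and the fingers below 0.1 N and contact force between basket and the arm below 0.1 N and angle between basket_bar's own z axis and vertical below 0.15 rad and value of joint gate below 0.006 m), for 0.3 s.
At the end, for the whole second after the job is handed in: The robot holds the gate still at 25 to 35 mm of its 60 mm travel (contact over 2 N); the basket hangs at rest, upright within 9 degrees, bar seated in the hook (12 mm fore and aft, 20 mm sideways, 6 mm in height), carried by the hook alone, not touched by the robot (x of basket_bar in the frame of hook_arm between -0.012 and 0.012 m and y of basket_bar in the frame of hook_arm between -0.02 and 0.02 m and z of basket_bar in the frame of hook_arm between -0.006 and 0.006 m and contact force between basket and hook_arm above 1 N and contact force between basket and the fingers below 0.1 N and contact force between basket and the arm below 0.1 N and angle between basket_bar's own z axis and vertical below 0.15 rad and value of joint gate between 0.025 and 0.035 m and velocity of joint gate between -0.01 and 0.01 m/s and contact force between any of the fingers, the arm and gate above 2 N and linear speed of basket below 0.05 m/s); the arm keeps its last pose, push and grip.
It fails at once if the gate is opened past three quarters (45 mm) (value of joint gate above 0.045 m).
It fails at once if a bystander is pushed more than 30 mm (distance of any of glue_bottle, thread_brown, beeswax, rivet_tin, masking_tape, paint_jar, thread_green from where it was at the start of the episode above 0.03 m).
It also fails if it takes over 48 s, if anything falls off the work surface, if the arm or the gripper's body presses on something with over 40 N, if the wrist force passes 120 N, or if a joint passes its speed limit or range.

## Working session

There is one attempt and no reset: what is moved stays moved. The work goes in short steps, Python scripts to look and compute and a tool call to move; the robot and the scene stay as the last step left them, time stands still between calls to the robot, and variables do not carry over. Pictures are saved under pics/ and viewed, at most 10 in all, crops included, and the job is handed in when it is done.

Besides the shell and the picture viewer there is one more tool, called in YAML: its name, and indented under it one key for each argument. drive_tool: Moves the arm, as the interface text tells. Its arguments: {"type":"object","properties":{"increments":{"type":"array"},"grip_force":{"type":"number"}},"required":["increments"]}

```bash
mkdir -p pics; ls; python3 - <<'E'
from workcell import bot
import cv2,pickle
s=bot.read_state();print(s)
d={}
for n in("scene","top","wrist"):
    c=bot.read_camera(n);d[n]=c;cv2.imwrite(f"pics/{n}0.png",c["pixels"][:,:,::-1])
    print(n,{k:v for k,v in c.items() if k!="pixels"})
pickle.dump(d,open("c0.pkl","wb"))
E
```

```text
pics
{'time': 0.0, 'q': array([-1.34488009e+00,  2.64781340e-01,  1.60536512e+00,  1.82811065e-05,
        1.27367857e+00, -3.69409723e-02]), 'joint_vel': array([-0.00167767, -0.00064512, -0.00050368,  0.00013238,  0.00093365,
       -0.00226761]), 'joint_torque': array([-2.05827171e-03, -5.15115023e+01, -3.67315149e+01,  2.92621380e-04,
        1.29034475e-02,  4.17695873e-06]), 'tool_pos': array([ 0.17529237, -0.65149731,  0.40334738]), 'tcp_rot': array([-3.11229477e+00, -4.11407650e-01,  3.03298518e-04]), 'wrist_force': array([ 0.46298941, -0.71770542,  0.4171275 ]), 'torque': array([ 0.00089799,  0.00751487, -0.00815351]), 'grip_force': 0.0, 'width': 0.9990820507739596}
scene {'fovy': 54.733579978075575, 'cx': 321.0300901734691, 'cy': 246.89170028351597, 'camera_from_world': array([[-0.88974477, -0.45645145, -0.00251508,  0.37904006],
       [-0.34437624,  0.67487661, -0.65264582,  0.30828992],
       [ 0.2995985 , -0.57982207, -0.75765897,  1.03690449],
       [ 0.        ,  0.        ,  0.        ,  1.        ]])}
top {'fovy': 42.281923775557026, 'cx': 319.04738047666353, 'cy': 223.77378234344846, 'camera_from_world': array([[-8.95047770e-03, -9.99959209e-01,  1.21217358e-03,
        -6.44178909e-02],
       [-9.84732577e-01,  8.60342791e-03, -1.73861244e-01,
         5.16784937e-01],
       [ 1.73843724e-01, -2.74980800e-03, -9.84769414e-01,
         1.53971734e+00],
       [ 0.00000000e+00,  0.00000000e+00,  0.00000000e+00,
         1.00000000e+00]])}
wrist {'fovy': 65.70646984690485, 'cx': 326.1191800756283, 'cy': 237.202025343927, 'hand_eye': array([[ 7.15085488e-05, -9.49180196e-01, -3.14733142e-01,
         8.13580984e-02],
       [ 9.99999988e-01,  2.40961750e-05,  1.54533887e-04,
        -1.41946277e-04],
       [-1.39096640e-04, -3.14733149e-01,  9.49180186e-01,
         3.11052678e-02],
       [ 0.00000000e+00,  0.00000000e+00,  0.00000000e+00,
         1.00000000e+00]])}
```

View pics/scene0.png

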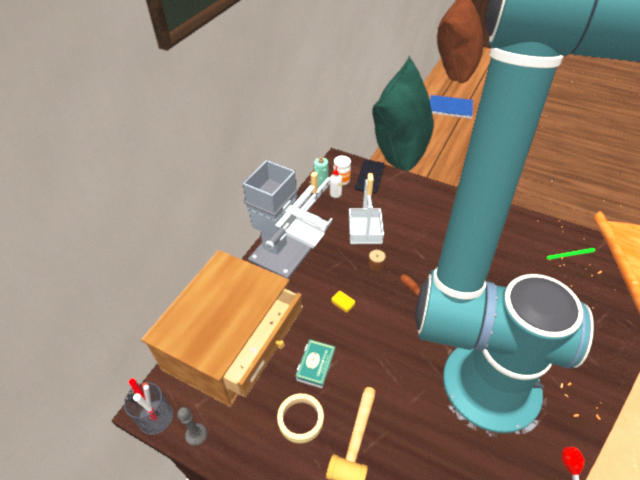

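View pics/top0.png

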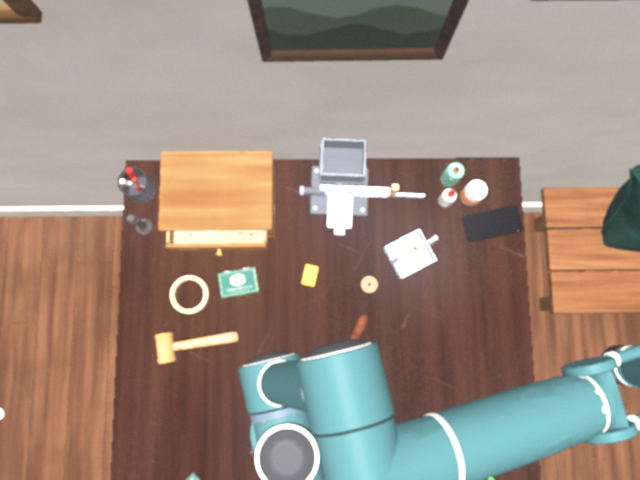

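The scene view shows the dispenser at about (272,200), post (315,182) and basket (367,215) with its wooden grip (370,185). In the top view the dispenser is at (343,170), post (395,188) and basket (412,253), with its grip around (416,247). I'll zoom in on both.

```bash
python3 - <<'E'
import cv2,numpy as np
t=cv2.imread("pics/top0.png");s=cv2.imread("pics/scene0.png")
cv2.imwrite("pics/tz.png",cv2.resize(t[130:280,290:490],None,fx=4,fy=4,interpolation=2))
cv2.imwrite("pics/sz.png",cv2.resize(s[150:290,230:400],None,fx=4.2,fy=4.2,interpolation=2))
E
```

```text
(no output)
```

View pics/tz.png

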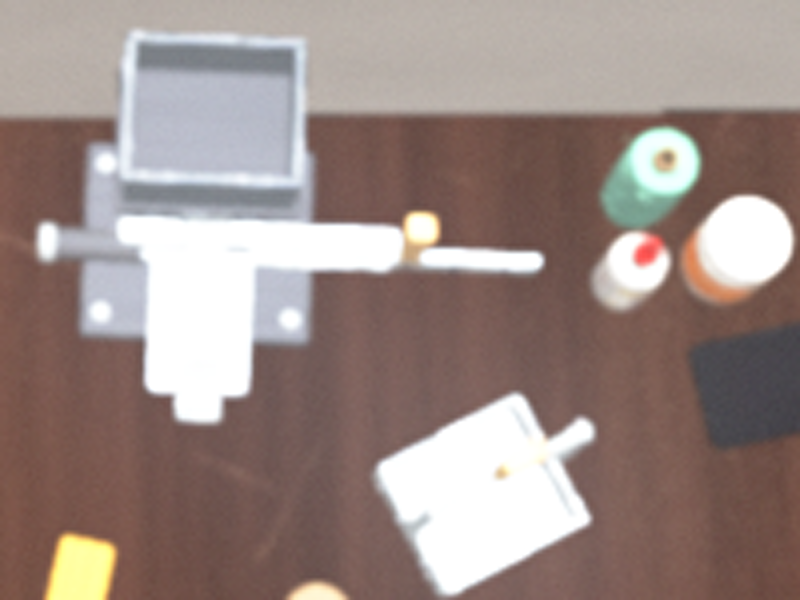

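View pics/sz.png

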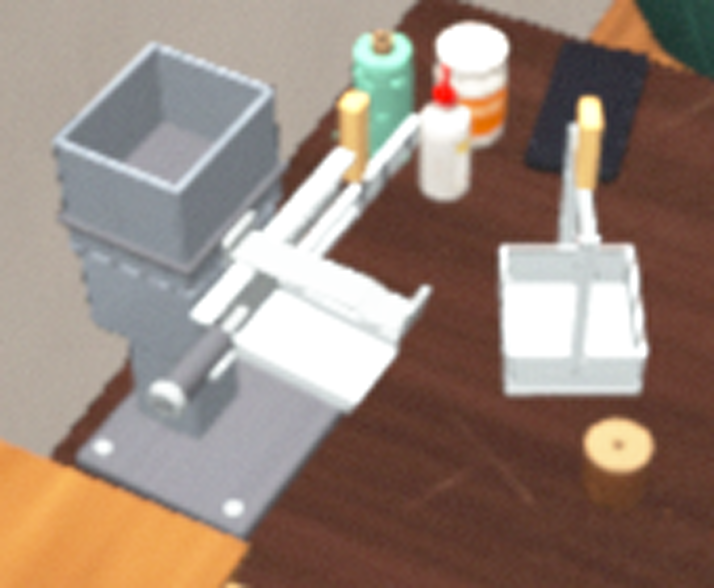

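Top zoom: hopper rim corners (130,35), (305,42), (303,183) and (120,180), post top (422,222), and pan rim corners (378,470), (520,395), (590,520) and (445,595). In the scene zoom the grip spans (592,100) to (588,188), and the post top is at (355,98). Next I'll cast rays.

```bash
cat > h.py <<'E'
import numpy as np,cv2,pickle
from scipy.spatial.transform import Rotation as R
def ray(c,uv,st=None):
    f=240/np.tan(np.radians(c["fovy"])/2);x=(uv[0]-c["cx"])/f;y=(uv[1]-c["cy"])/f
    if "hand_eye" in c:
        r=np.hypot(x,y);d=np.array([np.sin(r)*x/r,np.sin(r)*y/r,np.cos(r)])
        W=np.eye(4);W[:3,:3]=R.from_rotvec(st["tcp_rot"]).as_matrix();W[:3,3]=st["tool_pos"];W=W@c["hand_eye"]
    else: d=np.array([x,y,1.]);W=np.linalg.inv(c["camera_from_world"])
    return W[:3,3],W[:3,:3]@d
def onz(c,uv,z,st=None):
    o,d=ray(c,uv,st);return (o+d*(z-o[2])/d[2])
def two(a,b):
    A=[];B=[]
    M=np.zeros((3,3));v=np.zeros(3);P=[]
    for o,d in(a,b):
        d=d/np.linalg.norm(d);Q=np.eye(3)-np.outer(d,d);M+=Q;v+=Q@o
    p=np.linalg.solve(M,v);return p
def proj(c,p,st=None):
    f=240/np.tan(np.radians(c["fovy"])/2)
    if "hand_eye" in c:
        W=np.eye(4);W[:3,:3]=R.from_rotvec(st["tcp_rot"]).as_matrix();W[:3,3]=st["tool_pos"]
        q=np.linalg.inv(W@c["hand_eye"])@np.append(p,1)
        r=np.hypot(q[0],q[1]);t=np.arctan2(r,q[2]);return f*t*q[:2]/r+[c["cx"],c["cy"]]
    q=c["camera_from_world"]@np.append(p,1);return f*q[:2]/q[2]+[c["cx"],c["cy"]]
E
python3 - <<'E'
from h import *
np.set_printoptions(precision=4,suppress=True)
d=pickle.load(open("c0.pkl","rb"));T=d["top"];S=d["scene"]
t=lambda x,y:(290+x/4,130+y/4)
s=lambda x,y:(230+x/4.2,150+y/4.2)
H=[onz(T,t(*p),.265)[:2] for p in((128,33),(306,40),(304,184),(119,182))];print("hopper",H)
print("edges",H[1]-H[0],H[2]-H[3],H[3]-H[0],H[2]-H[1])
B=[onz(T,t(*p),.005)[:2] for p in((90,145),(313,152),(310,343),(80,334))];print("base",B,np.mean(B,0))
print("post top",onz(T,t(422,222),.204), onz(S,s(355,96),.204))
P=[onz(T,t(*p),.04)[:2] for p in((378,470),(520,393),(590,520),(445,597))];print("pan",P,np.mean(P,0))
for a,b in((0,1),(3,2),(0,3),(1,2)):
    v=P[b]-P[a];print(np.linalg.norm(v),np.degrees(np.arctan2(v[1],v[0])))
print("grip top",onz(S,s(592,102),.205))
print("hook lip tip scene",onz(S,s(428,290),.196),onz(T,t(198,405),.196))
E
```

```text
hopper [array([ 0.6727, -0.0768]), array([ 0.6677, -0.1768]), array([ 0.5844, -0.1738]), array([ 0.5865, -0.0709])]
edges [-0.005 -0.1  ] [-0.002  -0.1029] [-0.0862  0.0058] [-0.0833  0.003 ]
base [array([ 0.679 , -0.0531]), array([ 0.6729, -0.2014]), array([ 0.5436, -0.1965]), array([ 0.5509, -0.0456])] [ 0.6116 -0.1241]
post top [ 0.5768 -0.2467  0.204 ] [ 0.5731 -0.2509  0.204 ]
pan [array([ 0.4543, -0.2351]), array([ 0.5032, -0.3273]), array([ 0.4212, -0.3687]), array([ 0.3732, -0.2751])] [ 0.438  -0.3015]
0.10439308853153119 -62.07223260632107
0.10513167840510389 -62.83681387579715
0.0905054420605489 -153.72802231212026
0.09188989082248593 -153.24823730387632
grip top [ 0.4404 -0.3108  0.205 ]
hook lip tip scene [ 0.4627 -0.1292  0.196 ] [ 0.4717 -0.1155  0.196 ]
```

drive_tool:
  increments:
    - {"delta_pos": [24.6, -19.3, -2], "turn": 0, "jaw": 1}
    - {"delta_pos": [24.6, -19.3, -2], "turn": 0, "jaw": 1}
    - {"delta_pos": [24.6, -19.3, -2], "turn": 0, "jaw": 1}
    - {"delta_pos": [24.6, -19.3, -2], "turn": 0, "jaw": 1}
    - {"delta_pos": [24.6, -19.3, -2], "turn": 0, "jaw": 1}
    - {"delta_pos": [24.6, -19.3, -2], "turn": 0, "jaw": 1}
    - {"delta_pos": [24.6, -19.3, -2], "turn": 0, "jaw": 1}

```text
time: 0.73
tool_pos: [0.3071, -0.4752, 0.4184]
tcp_rot: [-3.114, -0.411, 0.0]
wrist_force: [1.2, -0.2, 0.2]
width: 0.997
grip_force: 0.0
```

drive_tool:
  increments:
    - {"delta_pos": [24.6, -19.3, -2], "turn": 0, "jaw": 1}
    - {"delta_pos": [24.6, -19.3, -2], "turn": 0, "jaw": 1}
    - {"delta_pos": [24.6, -19.3, -2], "turn": 0, "jaw": 1}
    - {"delta_pos": [24.6, -19.3, -2], "turn": 0, "jaw": 1}
    - {"delta_pos": [24.6, -19.3, -2], "turn": 0, "jaw": 1}
    - {"delta_pos": [24.6, -19.3, -2], "turn": 0, "jaw": 1}
    - {"delta_pos": [24.6, -19.3, -2], "turn": 0, "jaw": 1}

```text
time: 1.32
tool_pos: [0.4383, -0.3, 0.4326]
tcp_rot: [-3.114, -0.411, 0.0]
wrist_force: [0.5, -0.9, 0.9]
width: 0.997
grip_force: 0.0
```

drive_tool:
  increments:
    - {"delta_pos": [0, 0, 0], "turn": -0.12, "jaw": 1}
    - {"delta_pos": [0, 0, 0], "turn": -0.12, "jaw": 1}
    - {"delta_pos": [0, 0, 0], "turn": -0.12, "jaw": 1}
    - {"delta_pos": [0, 0, 0], "turn": -0.12, "jaw": 1}
    - {"delta_pos": [0, 0, 0], "turn": -0.12, "jaw": 1}
    - {"delta_pos": [0, 0, 0], "turn": -0.12, "jaw": 1}
    - {"delta_pos": [0, 0, 0], "turn": -0.12, "jaw": 1}
    - {"delta_pos": [0, 0, 0], "turn": -0.12, "jaw": 1}

```text
time: 1.98
tool_pos: [0.4376, -0.3013, 0.4323]
tcp_rot: [-2.566, -1.811, 0.0]
wrist_force: [0.2, 0.6, 0.2]
width: 1.0
grip_force: 0.0
```

drive_tool:
  increments:
    - {"delta_pos": [0, 0, 0], "turn": -0.12, "jaw": 1}
    - {"delta_pos": [0, 0, 0], "turn": -0.12, "jaw": 1}
    - {"delta_pos": [0, 0, 0], "turn": -0.12, "jaw": 1}
    - {"delta_pos": [0, 0, 0], "turn": -0.12, "jaw": 1}
    - {"delta_pos": [0, 0, 0], "turn": -0.12, "jaw": 1}
    - {"delta_pos": [0, 0, 0], "turn": -0.12, "jaw": 1}
    - {"delta_pos": [0, 0, 0], "turn": -0.12, "jaw": 1}
    - {"delta_pos": [0, 0, 0], "turn": 0, "jaw": 1}

```text
time: 2.65
tool_pos: [0.4376, -0.3013, 0.4323]
tcp_rot: [-1.609, -2.697, -0.0]
wrist_force: [-0.1, 0.5, 0.2]
width: 1.003
grip_force: 0.0
```

```bash
python3 - <<'E'
from workcell import bot
from h import *
s=bot.read_state();c=bot.read_camera("wrist")
pickle.dump((s,c),open("w1.pkl","wb"))
print(s["tool_pos"],s["q"],np.degrees(np.arctan2(*R.from_rotvec(s["tcp_rot"]).as_matrix()[[1,0],1])))
cv2.imwrite("pics/w1.png",c["pixels"][:,:,::-1])
for p in((.438,-.303,.205),(.4805,-.119,.185),(.575,-.248,.204)):print(proj(c,p,s))
E
```

```text
[ 0.43758754 -0.30132498  0.43232802] [-6.49922445e-01 -2.57178405e-02  1.87501506e+00  5.56327133e-06
  1.29296393e+00 -1.14490208e+00] 28.360161295413427
[324.6233246  266.43325386]
[524.20307827  38.92032583]
[543.6868568  285.33696195]
```

View pics/w1.png

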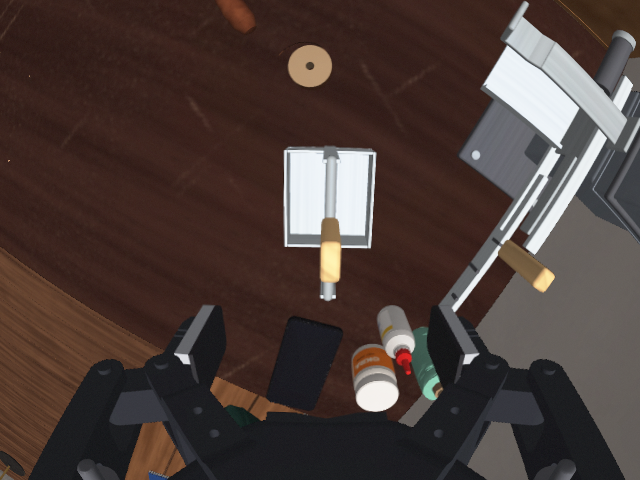

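Wrist view: pan rim (285,148) to (374,248), bar ends (331,152) and (328,298), grip top face about (330,264), post top about (541,282), hook lip top edge (504,36) to (527,5). I'll refine from these.

```bash
python3 - <<'E'
from h import *
np.set_printoptions(precision=4,suppress=True)
s,c=pickle.load(open("w1.pkl","rb"))
px=c["pixels"]
cv2.imwrite("pics/w1z.png",np.hstack([cv2.resize(px[140:305,270:390,::-1],None,fx=3.4,fy=3.4),cv2.resize(px[0:165,490:600,::-1],None,fx=3.4,fy=3.4)]))
g=onz(c,(330.3,264),.205,s);print("grip",g)
a=onz(c,(331,152),.147,s);b=onz(c,(328,297),.147,s);v=b-a;print("bar",a,b,(a+b)/2,np.linalg.norm(v),np.degrees(np.arctan2(v[1],v[0])))
print("post",onz(c,(541,283),.204,s))
for z in(.196,.2):
  L=[onz(c,p,z,s) for p in((504,37),(527,5))];v=L[1]-L[0];print("lip",L,(L[0]+L[1])/2,np.linalg.norm(v),np.degrees(np.arctan2(v[1],v[0])))
E
```

```text
grip [ 0.4401 -0.3001  0.205 ]
bar [ 0.4134 -0.2486  0.147 ] [ 0.4638 -0.3459  0.147 ] [ 0.4386 -0.2973  0.147 ] 0.10955148785825443 -62.618448955263666
post [ 0.5717 -0.2477  0.204 ]
lip [array([ 0.4646, -0.1324,  0.196 ]), array([ 0.4682, -0.103 ,  0.196 ])] [ 0.4664 -0.1177  0.196 ] 0.029581145512624186 83.0583384096225
lip [array([ 0.4633, -0.1343,  0.2   ]), array([ 0.4668, -0.1055,  0.2   ])] [ 0.4651 -0.1199  0.2   ] 0.02900471876873087 83.05833840962264
```

View pics/w1z.png

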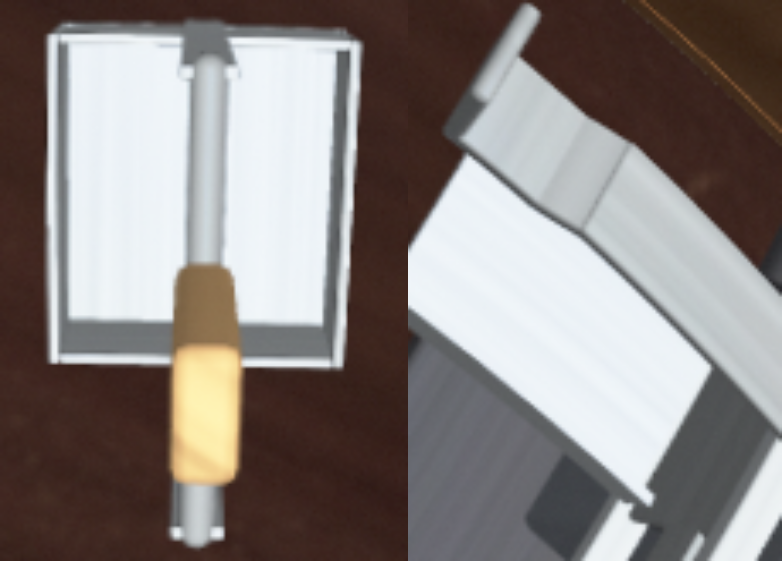

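drive_tool:
  increments:
    - {"delta_pos": [1.6, 3, 0], "turn": 0.017, "jaw": 1}
    - {"delta_pos": [0, 0, 20], "turn": 0, "jaw": 1}
    - {"delta_pos": [0, 0, 20], "turn": 0, "jaw": 1}
    - {"delta_pos": [0, 0, 20], "turn": 0, "jaw": 1}
    - {"delta_pos": [0, 0, 20], "turn": 0, "jaw": 1}
    - {"delta_pos": [0, 0, 12], "turn": 0, "jaw": 1}
    - {"delta_pos": [0, 0, 0], "turn": 0, "jaw": 1}
    - {"delta_pos": [0, 0, 0], "turn": 0, "jaw": 1}

```text
time: 3.37
tool_pos: [0.4396, -0.2984, 0.3402]
tcp_rot: [-1.637, -2.679, -0.0]
wrist_force: [0.1, 0.1, 0.3]
width: 0.996
grip_force: 0.0
```

drive_tool:
  increments:
    - {"delta_pos": [0, 0, 0], "turn": 0, "jaw": -1}
    - {"delta_pos": [0, 0, 0], "turn": 0, "jaw": -1}
    - {"delta_pos": [0, 0, 0], "turn": 0, "jaw": -1}
    - {"delta_pos": [0, 0, 0], "turn": 0, "jaw": -1}
    - {"delta_pos": [0, 0, 0], "turn": 0, "jaw": -1}
    - {"delta_pos": [0, 0, 0], "turn": 0, "jaw": -1}
    - {"delta_pos": [0, 0, 0], "turn": 0, "jaw": -1}
    - {"delta_pos": [0, 0, 0], "turn": 0, "jaw": -1}
  grip_force: 50

```text
time: 4.03
tool_pos: [0.4396, -0.2988, 0.341]
tcp_rot: [1.636, 2.681, -0.001]
wrist_force: [-0.6, -0.6, 2.6]
width: 0.138
grip_force: 49.3
```

drive_tool:
  increments:
    - {"delta_pos": [0, 0, -8], "turn": 0, "jaw": -1}
    - {"delta_pos": [0, 0, -14], "turn": 0, "jaw": -1}
    - {"delta_pos": [0, 0, -14], "turn": 0, "jaw": -1}
    - {"delta_pos": [0, 0, -14], "turn": 0, "jaw": -1}
    - {"delta_pos": [0, 0, -10], "turn": 0, "jaw": -1}
    - {"delta_pos": [0, 0, -5], "turn": 0, "jaw": -1}
    - {"delta_pos": [0, 0, 0], "turn": 0, "jaw": -1}

```text
time: 4.62
tool_pos: [0.4399, -0.2988, 0.4071]
tcp_rot: [1.635, 2.68, -0.0]
wrist_force: [-0.6, -0.7, -1.8]
width: 0.135
grip_force: 48.8
```

drive_tool:
  increments:
    - {"delta_pos": [21.5, 8.4, 0], "turn": 0, "jaw": -1}
    - {"delta_pos": [21.5, 8.4, 0], "turn": 0, "jaw": -1}
    - {"delta_pos": [21.5, 8.4, 0], "turn": 0, "jaw": -1}
    - {"delta_pos": [21.5, 8.4, 0], "turn": 0, "jaw": -1}
    - {"delta_pos": [21.5, 8.4, 0], "turn": 0, "jaw": -1}
    - {"delta_pos": [21.5, 8.4, 0], "turn": 0, "jaw": -1}
    - {"delta_pos": [21.5, 8.4, 0], "turn": 0, "jaw": -1}
    - {"delta_pos": [21.5, 8.4, 0], "turn": 0, "jaw": -1}

```text
time: 5.28
tool_pos: [0.42, -0.1137, 0.4045]
tcp_rot: [-1.636, -2.68, 0.0]
wrist_force: [-0.0, -0.6, -1.5]
width: 0.131
grip_force: 48.9
```

drive_tool:
  increments:
    - {"delta_pos": [0, 0, 0], "turn": 0.07, "jaw": -1}
    - {"delta_pos": [0, 0, 0], "turn": 0.09, "jaw": -1}
    - {"delta_pos": [0, 0, 0], "turn": 0.11, "jaw": -1}
    - {"delta_pos": [0, 0, 0], "turn": 0.11, "jaw": -1}
    - {"delta_pos": [0, 0, 0], "turn": 0.09, "jaw": -1}
    - {"delta_pos": [0, 0, 0], "turn": 0.05, "jaw": -1}
    - {"delta_pos": [0, 0, 0], "turn": 0, "jaw": -1}
    - {"delta_pos": [0, 0, 0], "turn": 0, "jaw": -1}

```text
time: 5.95
tool_pos: [0.4204, -0.1148, 0.4048]
tcp_rot: [-2.268, -2.172, 0.001]
wrist_force: [0.3, 0.1, -1.8]
width: 0.137
grip_force: 48.9
```

```bash
python3 - <<'E'
from workcell import bot
from h import *
s=bot.read_state();c=bot.read_camera("wrist");k=bot.read_camera("scene")
pickle.dump((s,c,k),open("w2.pkl","wb"))
print(s["tool_pos"],np.degrees(np.arctan2(*R.from_rotvec(s["tcp_rot"]).as_matrix()[[1,0],1])))
a=c["pixels"][:,:,::-1];b=cv2.resize(k["pixels"][150:300,230:390,::-1],None,fx=3.2,fy=3.2)
cv2.imwrite("pics/w2.png",cv2.resize(np.hstack([a[:,100:520],b[:480,:380]]),(800,480)))
E
```

```text
[ 0.42041693 -0.11479531  0.40479567] -2.4870815227848198
```

View pics/w2.png

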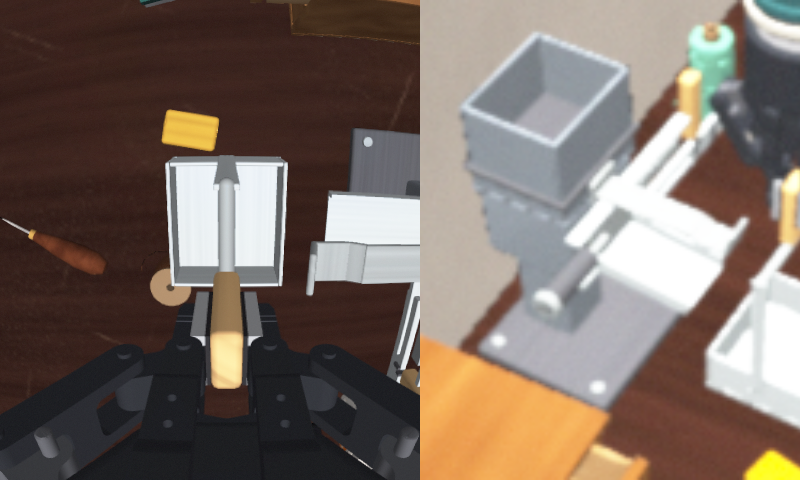

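Left half: bar in the pan at column 226+100, with its far end at row 183. The hook lip runs about (413,241) to (410,295), and the arm edges reach the right side. The basket sits upright under the gripper with the hook clear. I'll measure the bar against the lip.

```bash
python3 - <<'E'
from h import *
np.set_printoptions(precision=4,suppress=True)
s,c,k=pickle.load(open("w2.pkl","rb"))
for z in(.196,.2):print("lip top",z,onz(c,(417,241),z,s),onz(c,(410,293),z,s))
# arm edges at far right near end of crop z .186
print("arm edges",[onz(c,p,.186,s) for p in((463,243),(463,283),(518,243),(518,283))])
bz=.145+.4048-.3407;print(bz)
for p in((326,186),(327,270)):print("bar",onz(c,p,bz+.004,s))
print("pan rim near",[onz(c,p,bz-.105,s) for p in((268,159),(386,159),(274,286),(382,286))])
print("grip top",onz(c,(327,372),bz+.06,s))
print("chute end",[onz(c,p,.13,s) for p in((429,193),(427,240))])
E
```

```text
lip top 0.196 [ 0.4682 -0.0966  0.196 ] [ 0.4657 -0.1264  0.196 ]
lip top 0.2 [ 0.4672 -0.0952  0.2   ] [ 0.4648 -0.1243  0.2   ]
arm edges [array([ 0.4978, -0.1025,  0.186 ]), array([ 0.5002, -0.1275,  0.186 ]), array([ 0.5339, -0.1042,  0.186 ]), array([ 0.5381, -0.1306,  0.186 ])]
0.20909999999999995
bar [ 0.4227 -0.0632  0.2131]
bar [ 0.4215 -0.1031  0.2131]
pan rim near [array([ 0.3802, -0.061 ,  0.1041]), array([ 0.4664, -0.0647,  0.1041]), array([ 0.3761, -0.1627,  0.1041]), array([ 0.4635, -0.1665,  0.1041])]
grip top [ 0.4207 -0.1187  0.2691]
chute end [array([ 0.4922, -0.0855,  0.13  ]), array([ 0.4919, -0.1195,  0.13  ])]
```

drive_tool:
  increments:
    - {"delta_pos": [0, 5, 0], "turn": 0, "jaw": -1}
    - {"delta_pos": [0, 9, 0], "turn": 0, "jaw": -1}
    - {"delta_pos": [0, 10, 0], "turn": 0, "jaw": -1}
    - {"delta_pos": [0, 10, 0], "turn": 0, "jaw": -1}
    - {"delta_pos": [0, 10, 0], "turn": 0, "jaw": -1}
    - {"delta_pos": [0, 9, 0], "turn": 0, "jaw": -1}
    - {"delta_pos": [0, 6, 0], "turn": 0, "jaw": -1}
    - {"delta_pos": [0, 0, 0], "turn": 0, "jaw": -1}

```text
time: 6.72
tool_pos: [0.4811, -0.1176, 0.4056]
tcp_rot: [2.27, 2.171, 0.0]
wrist_force: [-0.3, -0.4, -2.0]
width: 0.131
grip_force: 48.9
```

drive_tool:
  increments:
    - {"delta_pos": [0, 0, 3], "turn": 0, "jaw": -1}
    - {"delta_pos": [0, 0, 4], "turn": 0, "jaw": -1}
    - {"delta_pos": [0, 0, 4], "turn": 0, "jaw": -1}
    - {"delta_pos": [0, 0, 4], "turn": 0, "jaw": -1}
    - {"delta_pos": [0, 0, 4], "turn": 0, "jaw": -1}
    - {"delta_pos": [0, 0, 3], "turn": 0, "jaw": -1}
    - {"delta_pos": [0, 0, 1], "turn": 0, "jaw": -1}
    - {"delta_pos": [0, 0, 0], "turn": 0, "jaw": -1}

```text
time: 7.38
tool_pos: [0.4794, -0.1175, 0.3822]
tcp_rot: [-2.27, -2.17, 0.001]
wrist_force: [0.1, 0.3, -2.1]
width: 0.132
grip_force: 48.9
```

```bash
python3 - <<'E'
from workcell import bot
from h import *
s=bot.read_state();c=bot.read_camera("wrist");k=bot.read_camera("scene")
pickle.dump((s,c,k),open("w3.pkl","wb"))
print(s["tool_pos"],s["wrist_force"])
a=c["pixels"][:,:,::-1];b=cv2.resize(k["pixels"][150:300,230:390,::-1],None,fx=3.2,fy=3.2)
cv2.imwrite("pics/w3.png",cv2.resize(np.hstack([a[:,160:580],b[:480,:400]]),(800,480)))
E
```

```text
[ 0.47942595 -0.11753924  0.38223042] [ 0.07177733  0.27213497 -2.11477746]
```

View pics/w3.png

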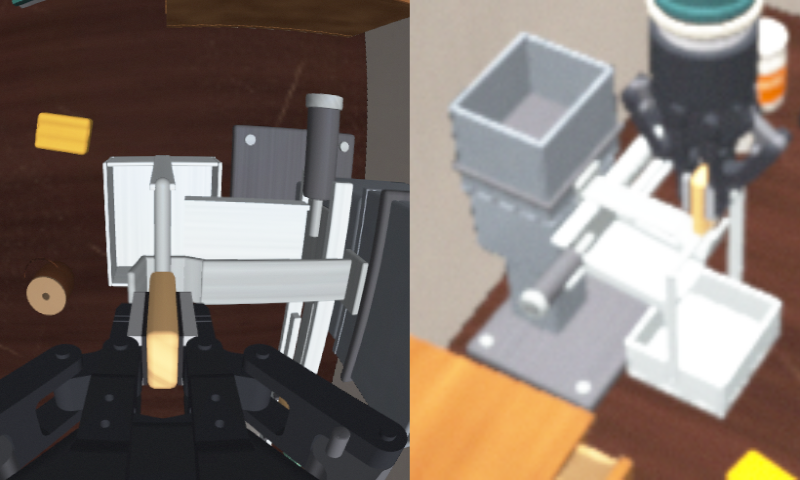

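The bar at column 162 lies between the lip (about 135) and the step (about 195), straddling the arm and centred. The gripper still carries the weight, so I'll lower a little more.

drive_tool:
  increments:
    - {"delta_pos": [0, 0, 1], "turn": 0, "jaw": -1}
    - {"delta_pos": [0, 0, 1], "turn": 0, "jaw": -1}
    - {"delta_pos": [0, 0, 0], "turn": 0, "jaw": -1}

```text
time: 7.73
tool_pos: [0.4798, -0.1176, 0.381]
tcp_rot: [2.27, 2.17, 0.001]
wrist_force: [0.2, -0.4, -1.4]
width: 0.136
grip_force: 49.2
```

drive_tool:
  increments:
    - {"delta_pos": [0, 0, 1], "turn": 0, "jaw": -1}
    - {"delta_pos": [0, 0, 0], "turn": 0, "jaw": -1}
    - {"delta_pos": [0, 0, 0], "turn": 0, "jaw": -1}

```text
time: 7.98
tool_pos: [0.4799, -0.1176, 0.3809]
tcp_rot: [2.27, 2.17, 0.001]
wrist_force: [-2.6, 0.5, 6.0]
width: 0.133
grip_force: 50.0
```

drive_tool:
  increments:
    - {"delta_pos": [0, 0, -0.6], "turn": 0, "jaw": -1}
    - {"delta_pos": [0, 0, 0], "turn": 0, "jaw": -0.6}
    - {"delta_pos": [0, 0, 0], "turn": 0, "jaw": -0.4}
    - {"delta_pos": [0, 0, 0], "turn": 0, "jaw": -0.2}
    - {"delta_pos": [0, 0, 0], "turn": 0, "jaw": 0}
    - {"delta_pos": [0, 0, 0], "turn": 0, "jaw": 0}
    - {"delta_pos": [0, 0, 0], "turn": 0, "jaw": 0}
    - {"delta_pos": [0, 0, 0], "turn": 0, "jaw": 0}

```text
time: 8.65
tool_pos: [0.4796, -0.1176, 0.3802]
tcp_rot: [-2.271, -2.171, 0.0]
wrist_force: [0.7, -0.0, 0.4]
width: 0.5
grip_force: 0.0
```

drive_tool:
  increments:
    - {"delta_pos": [0, 0, -5], "turn": 0, "jaw": 0}
    - {"delta_pos": [0, 0, -10], "turn": 0, "jaw": 0}
    - {"delta_pos": [0, 0, -15], "turn": 0, "jaw": 0}
    - {"delta_pos": [0, 0, -20], "turn": 0, "jaw": 0}
    - {"delta_pos": [0, 0, -20], "turn": 0, "jaw": 0}
    - {"delta_pos": [0, 0, -10], "turn": 0, "jaw": 0}
    - {"delta_pos": [0, 0, 0], "turn": 0, "jaw": 0}
    - {"delta_pos": [0, 0, 0], "turn": 0, "jaw": 0}

```text
time: 9.32
tool_pos: [0.4798, -0.1176, 0.4611]
tcp_rot: [2.27, 2.17, 0.002]
wrist_force: [0.3, 0.3, -0.8]
width: 0.493
grip_force: 0.0
```

```bash
python3 - <<'E'
from workcell import bot
from h import *
s=bot.read_state();c=bot.read_camera("wrist");k=bot.read_camera("scene")
pickle.dump((s,c,k),open("w4.pkl","wb"))
print(s["tool_pos"],s["wrist_force"],s["width"])
a=c["pixels"][:,:,::-1];b=cv2.resize(k["pixels"][150:300,230:390,::-1],None,fx=3.2,fy=3.2)
cv2.imwrite("pics/w4.png",cv2.resize(np.hstack([a[:,160:580],b[:480,:400]]),(800,480)))
E
```

```text
[ 0.47978127 -0.1176011   0.46112052] [ 0.2823908   0.25380282 -0.81679045] 0.49288519608764964
```

View pics/w4.png

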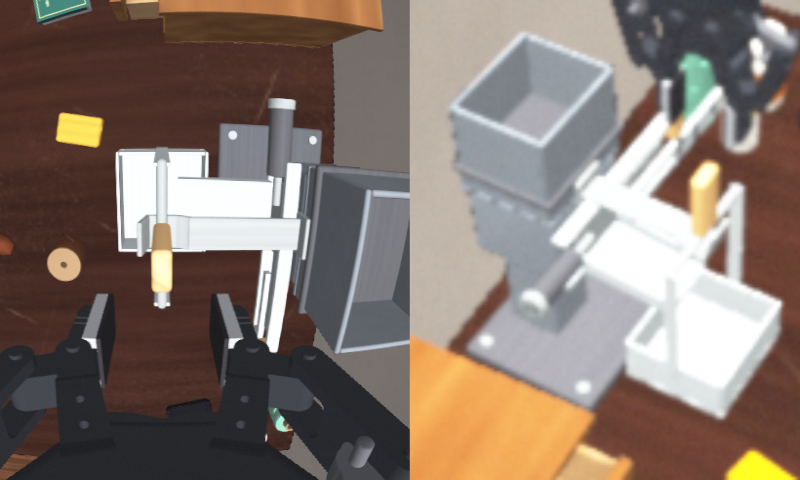

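The basket hangs upright on the hook, with the bar at column 162 between the lip and the step and the gripper clear of it. Now to the post.

drive_tool:
  increments:
    - {"delta_pos": [-10, 8, 0], "turn": 0, "jaw": 0}
    - {"delta_pos": [-20, 16, 0], "turn": 0, "jaw": 0}
    - {"delta_pos": [-25, 20, 0], "turn": 0, "jaw": 0}
    - {"delta_pos": [-25, 20, 0], "turn": 0, "jaw": 0}
    - {"delta_pos": [-25, 20, 0], "turn": 0, "jaw": 0}
    - {"delta_pos": [-20.8, 15.3, 0], "turn": 0, "jaw": 0}
    - {"delta_pos": [0, 0, 0], "turn": 0, "jaw": 0}
    - {"delta_pos": [0, 0, 0], "turn": 0, "jaw": 0}

```text
time: 10.08
tool_pos: [0.5737, -0.2493, 0.4579]
tcp_rot: [-2.27, -2.167, 0.002]
wrist_force: [-0.2, 0.8, 0.3]
width: 0.501
grip_force: 0.0
```

```bash
python3 - <<'E'
from workcell import bot
from h import *
np.set_printoptions(precision=4,suppress=True)
s=bot.read_state();c=bot.read_camera("wrist");t=bot.read_camera("top")
pickle.dump((s,c,t),open("w5.pkl","wb"))
print(s["tool_pos"],s["tcp_rot"])
p=proj(c,(.5735,-.2475,.204),s);print("pred",p)
hsv=cv2.cvtColor(c["pixels"],cv2.COLOR_RGB2HSV)
m=cv2.inRange(hsv,(10,60,120),(28,255,255))
n,l,st,ce=cv2.connectedComponentsWithStats(m)
for i in range(1,n):
    if st[i,4]>80: print(st[i],ce[i])
cv2.imwrite("pics/w5.png",c["pixels"][100:400,200:460,::-1])
E
```

```text
[ 0.5737 -0.2493  0.4579] [-2.2704 -2.1665  0.002 ]
pred [326.3946 245.8427]
[ 129   17   54   61 2434] [157.5982  47.5867]
[121 141  31  37 884] [136.1629 158.9548]
[316 213  22  40 733] [326.6726 232.3001]
[348 335  18  19 228] [357.4211 344.8114]
[332 342  10  22 117] [335.094  351.7009]
[  0 384   9  21 108] [  3.4444 394.7778]
[  9 384  41  16 180] [ 27.6944 392.0167]
[ 54 393  50  13 172] [ 82.4419 399.1744]
[  0 418  54  50 253] [ 23.5415 436.2213]
[ 39 420  34  12 142] [ 56.8099 425.2465]
[165 461  21   7  86] [174.5349 464.1279]
```

drive_tool:
  increments:
    - {"delta_pos": [2, 0, 15], "turn": 0, "jaw": 0}
    - {"delta_pos": [0, 0, 25], "turn": 0, "jaw": 0}
    - {"delta_pos": [0, 0, 25], "turn": 0, "jaw": 0}
    - {"delta_pos": [0, 0, 20], "turn": 0, "jaw": 0}
    - {"delta_pos": [0, 0, 15], "turn": 0, "jaw": 0}
    - {"delta_pos": [0, 0, 12], "turn": 0, "jaw": 0}
    - {"delta_pos": [0, 0, 9], "turn": 0, "jaw": 0}
    - {"delta_pos": [0, 0, 0], "turn": 0, "jaw": 0}

```text
time: 10.85
tool_pos: [0.5724, -0.2448, 0.3372]
tcp_rot: [-2.268, -2.169, 0.002]
wrist_force: [-0.5, 1.0, 0.8]
width: 0.499
grip_force: 0.0
```

drive_tool:
  increments:
    - {"delta_pos": [0, 0, 0], "turn": 0, "jaw": -1}
    - {"delta_pos": [0, 0, 0], "turn": 0, "jaw": -1}
    - {"delta_pos": [0, 0, 0], "turn": 0, "jaw": -1}
    - {"delta_pos": [0, 0, 0], "turn": 0, "jaw": -1}
    - {"delta_pos": [0, 0, 0], "turn": 0, "jaw": -1}
    - {"delta_pos": [0, 0, 0], "turn": 0, "jaw": -1}
    - {"delta_pos": [0, 0, 0], "turn": 0, "jaw": -1}
  grip_force: 70

```text
time: 11.43
tool_pos: [0.5735, -0.2459, 0.3409]
tcp_rot: [2.27, 2.17, 0.001]
wrist_force: [-4.0, 0.8, 6.4]
width: 0.154
grip_force: 68.9
```

drive_tool:
  increments:
    - {"delta_pos": [-2, 0, 0], "turn": 0, "jaw": -1}
    - {"delta_pos": [-3, 0, 0], "turn": 0, "jaw": -1}
    - {"delta_pos": [-3, 0, 0], "turn": 0, "jaw": -1}
    - {"delta_pos": [-3, 0, 0], "turn": 0, "jaw": -1}
    - {"delta_pos": [-3, 0, 0], "turn": 0, "jaw": -1}
    - {"delta_pos": [-3, 0, 0], "turn": 0, "jaw": -1}
    - {"delta_pos": [-3, 0, 0], "turn": 0, "jaw": -1}
    - {"delta_pos": [0, 0, 0], "turn": 0, "jaw": -1}

```text
time: 12.1
tool_pos: [0.5726, -0.2652, 0.3409]
tcp_rot: [-2.271, -2.17, -0.003]
wrist_force: [-3.8, 5.7, 7.4]
width: 0.161
grip_force: 69.1
```

drive_tool:
  increments:
    - {"delta_pos": [-3, 0, 0], "turn": 0, "jaw": -1}
    - {"delta_pos": [-3, 0, 0], "turn": 0, "jaw": -1}
    - {"delta_pos": [-3, 0, 0], "turn": 0, "jaw": -1}
    - {"delta_pos": [-1, 0, 0], "turn": 0, "jaw": -1}
    - {"delta_pos": [0, 0, 0], "turn": 0, "jaw": -1}
    - {"delta_pos": [0, 0, 0], "turn": 0, "jaw": -1}
    - {"delta_pos": [0, 0, 0], "turn": 0, "jaw": -1}

```text
time: 12.68
tool_pos: [0.5721, -0.2746, 0.3409]
tcp_rot: [-2.27, -2.17, -0.003]
wrist_force: [-3.5, 7.4, 7.3]
width: 0.154
grip_force: 69.2
```

```bash
python3 - <<'E'
from workcell import bot
from h import *
np.set_printoptions(precision=4,suppress=True)
s=bot.read_state();c=bot.read_camera("wrist");k=bot.read_camera("scene")
pickle.dump((s,c,k),open("w6.pkl","wb"))
print(s["tool_pos"],s["wrist_force"],s["width"])
a=c["pixels"][:,:,::-1];b=cv2.resize(k["pixels"][150:300,230:390,::-1],None,fx=3.2,fy=3.2)
cv2.imwrite("pics/w6.png",cv2.resize(np.hstack([a[:,160:580],b[:480,:400]]),(800,480)))
E
```

```text
[ 0.5721 -0.2746  0.3409] [-3.493   7.3572  7.3099] 0.15365893070527584
```

View pics/w6.png

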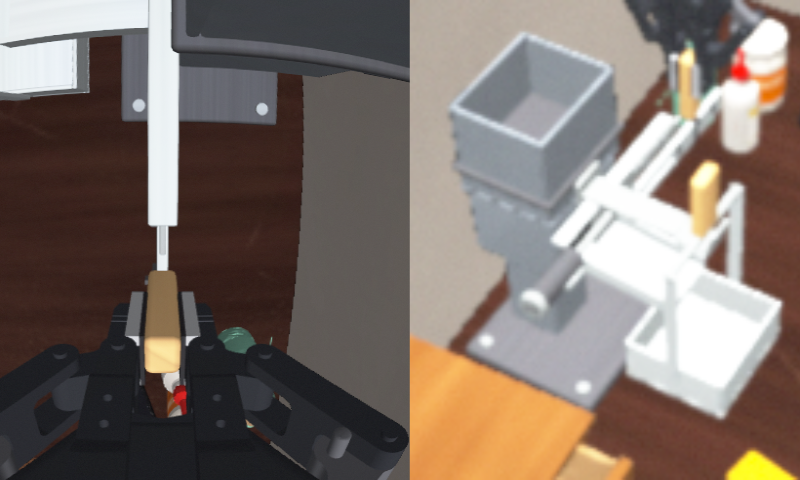

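The post is held (pads at columns 135 to 190) and the gate is drawn, with the basket still hanging undisturbed. I'll check the opening numerically from the post's displacement in the scene camera.

```bash
python3 - <<'E'
from h import *
np.set_printoptions(precision=4,suppress=True)
d=pickle.load(open("c0.pkl","rb"))["scene"];k=pickle.load(open("w6.pkl","rb"))[2]
P=[]
for c in(d,k):
    h=cv2.cvtColor(c["pixels"],cv2.COLOR_RGB2HSV)[160:215,295:345]
    m=cv2.inRange(h,(10,60,120),(28,255,255));n,l,st,ce=cv2.connectedComponentsWithStats(m)
    i=1+np.argmax(st[1:,4]);x,y,w,hh,A=st[i];print(st[i],ce[i])
    ys,xs=np.where(l==i);sel=ys<y+5;p=onz(c,(295+xs[sel].mean(),160+y+2),.204);print(p);P.append(p)
print(P[1]-P[0])
from workcell import bot;s=bot.read_state();print(s["tool_pos"],s["wrist_force"],s["joint_vel"],s["time"])
E
```

```text
[ 14  11   9  23 125] [18.672 21.296]
[ 0.5766 -0.2485  0.204 ]
[ 24  40  11  15 115] [29.287  48.3043]
[ 0.4989 -0.1669  0.204 ]
[-0.0777  0.0816 -0.    ]
[ 0.5721 -0.2745  0.3409] [-3.4645  7.1756  7.9661] [ 0.0004 -0.0015  0.0017 -0.0013 -0.0013 -0.0007] 12.7833
```

```bash
python3 - <<'E'
from h import *
np.set_printoptions(precision=4,suppress=True)
d=pickle.load(open("c0.pkl","rb"))["scene"];k=pickle.load(open("w6.pkl","rb"))[2]
for c in(d,k):
    h=cv2.cvtColor(c["pixels"],cv2.COLOR_RGB2HSV)[160:197,300:335]
    m=cv2.inRange(h,(10,60,120),(28,255,255));n,l,st,ce=cv2.connectedComponentsWithStats(m)
    i=1+np.argmax(st[1:,4]);x,y,w,hh,A=st[i]
    print(st[i],ce[i]+[300,160],onz(c,ce[i]+[300,160],.185))
E
```

```text
[  9  11   9  23 125] [313.672 181.296] [ 0.5701 -0.2399  0.185 ]
[ 16   5   7  22 100] [318.25 176.69] [ 0.5679 -0.2615  0.185 ]
```

```bash
python3 - <<'E'
from h import *
np.set_printoptions(precision=2,suppress=True)
d=pickle.load(open("c0.pkl","rb"))["scene"]
s,c,k=pickle.load(open("w6.pkl","rb"));s5,c5,_=pickle.load(open("w5.pkl","rb"))
u=np.array([-.045,-.999,0])
for o in(0,.025,.03,.035):
    p=np.array([.5735,-.246,.204])+u*o
    print(o,proj(d,p)-proj(d,p-u*o),"wrist far top edge",proj(c,p+u*.008,s),"near",proj(c,p-u*.008,s))
for cc,ss in((c5,s5),(c,s)):
    h=cv2.cvtColor(cc["pixels"],cv2.COLOR_RGB2HSV)
    col=slice(318,334)
    print("rows",[(r,int(h[r,col,2].mean()),int(h[r,col,0].mean()),int(h[r,col,1].mean())) for r in (range(240,260,2) if ss is s5 else range(310,380,4))])
print("w5 far edge",proj(c5,np.array([.5735,-.246,.204])+u*.008,s5))
E
```

```text
0 [0. 0.] wrist far top edge [324.86 312.18] near [324.79 267.21]
0.025 [ 4.84 -5.45] wrist far top edge [324.99 371.6 ] near [324.91 335.08]
0.03 [ 5.79 -6.53] wrist far top edge [325.01 381.96] near [324.93 347.06]
0.035 [ 6.74 -7.6 ] wrist far top edge [325.03 391.85] near [324.96 358.52]
rows [(240, 254, 26, 65), (242, 254, 25, 68), (244, 254, 25, 70), (246, 254, 25, 69), (248, 254, 26, 67), (250, 253, 24, 76), (252, 211, 16, 72), (254, 149, 58, 60), (256, 149, 46, 58), (258, 148, 47, 60)]
rows [(310, 138, 16, 114), (314, 138, 16, 112), (318, 139, 16, 112), (322, 139, 16, 112), (326, 140, 16, 113), (330, 140, 16, 113), (334, 140, 16, 113), (338, 199, 16, 114), (342, 244, 20, 102), (346, 250, 22, 93), (350, 251, 22, 90), (354, 249, 21, 94), (358, 246, 21, 99), (362, 246, 20, 99), (366, 247, 21, 99), (370, 246, 20, 101), (374, 120, 9, 62), (378, 122, 9, 67)]
w5 far edge [326.3  255.37]
```

The opening measures about 28 mm. I'll nudge it to centre.

drive_tool:
  increments:
    - {"delta_pos": [-1.5, 0, 0], "turn": 0, "jaw": -1}
    - {"delta_pos": [0, 0, 0], "turn": 0, "jaw": -1}
    - {"delta_pos": [0, 0, 0], "turn": 0, "jaw": -1}
    - {"delta_pos": [0, 0, 0], "turn": 0, "jaw": -1}
    - {"delta_pos": [0, 0, 0], "turn": 0, "jaw": -1}
    - {"delta_pos": [0, 0, 0], "turn": 0, "jaw": -1}

```text
time: 13.28
tool_pos: [0.5721, -0.276, 0.3409]
tcp_rot: [-2.27, -2.17, -0.003]
wrist_force: [-4.2, 8.2, 6.9]
width: 0.154
grip_force: 69.1
```

```bash
python3 - <<'E'
from workcell import bot
s=bot.read_state();print(s["tool_pos"],s["wrist_force"],s["time"])
print(bot.finish_job())
E
```

```text
[ 0.57207891 -0.2759688   0.34091267] [-4.21102962  8.19565408  6.86286637] 13.2833
the job is handed in; nothing more can be done
None
```

I handed the job in at 13.3 s with the basket hanging by its bar on the hook and the gate held about half open (around 29 mm by my measurement); the hand-in returned no verdict.

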